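# Shut the hold-down cover and turn the soldering frame over

### The job

Get the circuit board ready for soldering: push the open blue cover fully shut over the components, and only then push the frame over on its pivots, far bar down and near bar up and over, until it rests at its stop half a turn on, level with the solder side up and the cover still shut beneath. Work only with pushes of the fingertips and gently: lift and carry nothing, leave the stand standing where it is and do not disturb the things around it.

Things in the scene. Friction and masses are not known exactly. Their poses are not given: they have to be found in the camera images.
- stand: Loose soldering stand, 2 to 2.9 kg, rubber feet: grey base plate 180 x 256 mm, top at 14 mm, and two uprights (40 x 12 mm, 150 mm high, at y = +-118 mm) with the turning frame between them. Origin: centre of the underside. x points to the stand's far side (world x within 0.35 rad), y along the pivot axis, z up. The pivot axis lies at x = 0, 130 mm above the origin.
- frame (a joint): Turn of the aluminium frame that holds the green board, rad. 0: level, component side up, at a rubber stop; growing: far bar goes down, near bar comes up and over, away from the robot; 3.14: level, solder side up, at the other stop. Starts at 0 to 0.2. Friction pivot, 0.15 N m: stays where it is left.
- cover (a joint): Opening of the blue cover, rad: 0 shut over the components, growing as it opens to 1.95; starts at 1.55 to 1.8, standing up over the frame's far side, so it is pushed shut from behind, towards the robot and down. 60 g, friction hinge, 0.06 N m: stays where it is left, also upside down.
- pivot (a point): Centre of the frame, on the pivot axis; its axes are the frame's (those of the stand at joint 0; z out of the component side). The frame is 150 (x) x 200 (y) x 14 mm thick (z = -7 to 7). The board, 3 mm thick in mid-thickness, fills the opening between its bars; components stand up to 15 mm above z = 0.
- near_bar (a point): Middle of the bare near bar of the frame (x = -75 to -51 mm from the pivot axis, 14 mm thick), in mid-thickness, 63 mm from the axis. Its underside and lower outer edge are what is pushed once the bar has come up: follow its arc, up and over; below about 50 degrees a dead level push on its edge can jam. Axes as the frame's.
- far_bar (a point): Middle of the bare far bar of the frame (x = 47 to 75 mm from the pivot axis, 14 mm thick), in mid-thickness, 61 mm from the axis. Axes as the frame's.
- cover_hinge (a point): Middle of the cover's hinge axis, which runs along y, fixed to the frame at x = 44 mm, z = 14 mm from the pivot. This point turns with the cover: z points out of the cover's outer face, x from its free edge to the hinge.
- cover_edge (a point): Middle of the cover's free edge on its outer face. The cover is a pan 150 mm wide reaching 104 mm from the hinge, outer face 10 mm beyond the hinge axis (24 mm above the frame's mid-plane when shut), with a black lip 44 mm wide that reaches to 119 mm. Axes as the cover's, see cover_hinge.
- flux_bottle: White bottle with red cap, 44 mm across, 110 mm high, standing loose within about 0.25 m of the stand's centre on one side. Origin: centre of the underside. Leave alone.
- solder_spool: Spool of solder, 60 mm across, 42 mm high, standing loose on the other side of the stand. Origin: centre of the underside. Leave alone.
- screwdriver: Loose screwdriver with orange handle lying on the bench to the left. Leave alone.
- tweezers: Loose steel tweezers, 120 mm long, lying on the bench to the right. Leave alone.
- multimeter: Yellow multimeter, 180 x 88 x 50 mm, on the bench to the left, does not move. Origin: centre of the underside.
- parts_bin: Black parts bin, 160 x 120 x 50 mm, on the bench to the right, does not move. Origin: centre of the underside.

How it is judged:
By the outcome, as a careful person would: the job done as asked, in the order asked, and still so for the second after the job is handed in, with the robot touching nothing.
It also fails if it takes over 64 s, if anything falls off the work surface, if the arm or the gripper's body presses on something with over 40 N, if the wrist force passes 120 N, or if a joint passes its speed limit or range.

### The arm

A 6-joint arm with a two-finger parallel gripper is mounted at the origin on the work surface. World frame = base frame: x ahead of the robot, y to its left, z up, the work surface at z = 0. Lengths are in m, angles in rad, forces in N, time in s.
With the tool pointing down it reaches from about 0.225 to 0.875 m from the base axis. Payload 3.4 kg.
Tool frame: the origin (TCP) lies at the very end of the fingers, on their centre line; the grasp point (between the pads) lies manip.grip_point_offset behind it (manip.grip_point_offset is the distance from the TCP to the grasp point, in m); z points along the fingers, y is the line along which they close (so a half turn about z gives the same grasp; the last joint's range is limited). The gripper opens to 85 mm and grips with 20 to 120 N. Pads are 22 mm wide; open, the fingers measure 114 mm over their backs; the gripper's body (76 mm by 85 mm) begins 54 mm behind the grasp point. The pads swing forward as they close: fully open they stand 13 mm farther back than shut.
Start: joints at [1.19, 0.276, 1.505, -0, 1.361, -0.121], TCP at [0.148, 0.556, 0.231] pointing down, gripper open.
Joint ranges: [-2.89, 2.89], [-0.75, 2.08], [0.22, 2.7], [-1.18, 4.32], [0.11, 2.71], [-2.7, 2.7]. Speed limits (rad/s): [2.57, 2.57, 3.14, 3.14, 3.14, 3.14].

### API

Orientations are given as a unit quaternion [w, x, y, z].
In Python, from rig import manip gives the robot as it stands.
- The arm moves only by the shell command python3 -m pendant 'ROWS' [FORCE]. ROWS is JSON, a list of rows, each an object of numbers: "jaw": the opening, from -1 (shut) to 1 (fully open); "tx", "ty", "tz": the shift along the world's x, y, z in cm; "ax", "ay", "az": the turn, a rotation vector about the world's x, y, z in degrees. In form: [{"jaw": .., "tx": .., "ty": .., "tz": .., "ax": .., "ay": .., "az": ..}, ...]. A call has 1 to 10 rows; each row is the pose to reach, as a shift and turn from the pose commanded when the call began; what a row does not reach only later rows make up. A row lasts 1/8 s, in which the tool goes at most 62.5 mm and 10.7 degrees, less where a joint would pass 70% of its speed; a pose out of reach is approached as far as the arm can. A call with a gripper value outside its range is refused whole. The fingers move at their own pace and stop on an object; FORCE is the grip in N (left out, the last holds). Time passes only in rows, so rows that repeat a pose let the fingers close. It gives the time, the measured TCP pose, the force, the opening and the grip force at its end, in the units of the state.
- manip.get_state(): the state, without advancing time (a new reading comes with each control period).
- manip.get_image(name): name is "scene" or "side" or "wrist"; returns a dict with "pixels" (420x560x3 uint8, blue, green, red), "depth" (420x560 float32, m along the optical axis (not along the pixel's ray), 0 where there is no reading), "fx", "fy", "cx", "cy" (pixels), "pose" (4x4, takes a point from camera to world coordinates). Camera axes: x right, y down, z forward; pixel columns grow to the right and rows downward; lengths in m; the calibration is good to about 2 mm. A picture is of the moment at which its call begins.
- manip.sign_off(): hands the job in; it is judged then, once.
The state is a dict: "clock": time; "qpos": joint angles; "qd": joint speeds; "effort": joint torques, N m; "position": TCP position; "ee_rot": TCP orientation; "contact_force": force on the tool from outside, world axes, zero at the start; "moment": the same for the moment, N m; "width": finger opening in m; "gripper_force": force on a finger pad.
Only numpy, scipy, OpenCV 4.12 (cv2) and the standard library are available. Lean on these libraries where they do the work, as an engineer would, in place of code of your own. Each camera call takes 0.05 s, during which the arm holds its last target. There are 200 camera calls.

## Working session

There is one attempt and no reset: what is moved stays moved. The work goes in short steps, Python scripts to look and compute and a shell command to move; the robot and the scene stay as the last step left them, time stands still between calls to the robot, and variables do not carry over. Pictures are saved under pics/ and viewed, at most 10 in all, crops included, and the job is handed in when it is done.

```bash
ls; mkdir -p pics; cat > h.py <<'E'
import numpy as np, cv2
from rig import manip
def grab(n):
    im=manip.get_image(n); np.savez('last_'+n+'.npz',**im); return im
def world(im,u,v,d=None):
    d=im['depth'][v,u] if d is None else d
    p=np.array([(u-im['cx'])/im['fx']*d,(v-im['cy'])/im['fy']*d,d])
    return im['pose'][:3,:3]@p+im['pose'][:3,3]
def cloud(im):
    v,u=np.mgrid[:420,:560];d=im['depth']
    P=np.stack([(u-im['cx'])/im['fx']*d,(v-im['cy'])/im['fy']*d,d],-1)
    return P@im['pose'][:3,:3].T+im['pose'][:3,3]
E
python3 - <<'E'
from h import *
a=grab('scene');b=grab('side')
cv2.imwrite('pics/scene1.png',a['pixels']);cv2.imwrite('pics/side1.png',b['pixels'])
for im in (a,b): print(np.round(im['pose'],3).tolist(),im['fx'],(im['depth']>0).mean())
s=manip.get_state();print({k:np.round(v,3).tolist() for k,v in s.items()},manip.grip_point_offset)
E
```

```text
pics
[[-0.694, 0.509, -0.51, 1.347], [0.72, 0.472, -0.509, 0.783], [-0.018, -0.72, -0.693, 1.227], [0.0, 0.0, 0.0, 1.0]] 516.0784283772192 0.9960926870748299
[[0.88, -0.271, 0.39, 0.018], [-0.475, -0.524, 0.707, -0.926], [0.013, -0.807, -0.59, 0.876], [0.0, 0.0, 0.0, 1.0]] 484.5842625775799 0.9961479591836735
{'clock': 0.1, 'qpos': [1.19, 0.277, 1.506, 0.0, 1.361, -0.121], 'qd': [-0.001, -0.002, -0.003, -0.0, 0.002, -0.001], 'effort': [0.001, -41.77, -24.64, -0.0, 0.006, 0.0], 'position': [0.148, 0.555, 0.231], 'ee_rot': [-0.0, 0.13, 0.992, -0.001], 'contact_force': [0.528, -1.029, 0.949], 'moment': [-0.056, 0.048, -0.02], 'gripper_force': 0.0, 'width': 0.086} 0.0187
```

View pics/scene1.png

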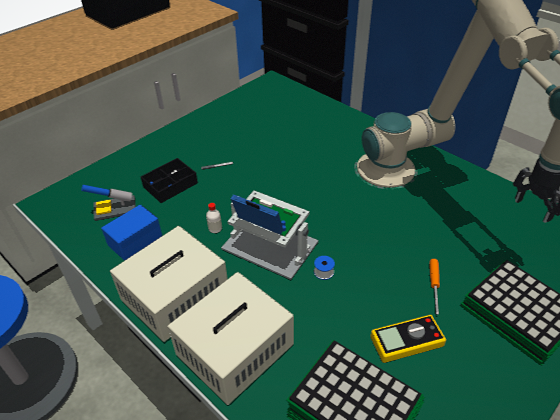

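View pics/side1.png

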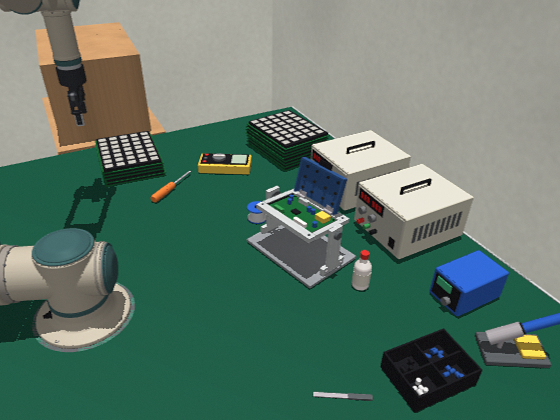

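The scene view shows the stand at about (270,235), with its blue cover open at (258,213), the bottle at (213,218) and the spool at (324,267). Two power supplies stand behind it at (170,280) and (230,325). In the side view the stand is at (305,225), the cover at (322,180), the bottle at (362,272) and the spool at (257,212).

```bash
cat > m.py <<'E'
from h import *
import sys
def load(n): return dict(np.load('last_'+n+'.npz'))
C=[];K=[]
for n in('scene','side'):
    im=load(n);P=cloud(im);ok=im['depth']>0
    hsv=cv2.cvtColor(im['pixels'],cv2.COLOR_BGR2HSV)
    C.append(P);K.append(hsv)
    z=P[...,2]
    roi=ok&(np.abs(P[...,0]-0.62)<.35)&(np.abs(P[...,1])<.45)
    grey=roi&(hsv[...,1]<60)
    pl=grey&(abs(z-.014)<.006)
    # largest component of plate
    k,l,st,ce=cv2.connectedComponentsWithStats(pl.astype(np.uint8))
    for i in np.argsort(-st[1:,4])[:3]+1:
        Q=P[l==i]; r=cv2.minAreaRect(Q[:,:2].astype(np.float32)*1000)
        print(n,'plate',st[i,4],np.round(ce[i]),np.round(r[0],1),np.round(r[1],1),round(r[2],2),np.round(Q[:,2].mean(),4))
    bl=roi&(hsv[...,0]>100)&(hsv[...,0]<130)&(hsv[...,1]>120)
    k,l,st,ce=cv2.connectedComponentsWithStats(bl.astype(np.uint8))
    for i in np.argsort(-st[1:,4])[:4]+1:
        Q=P[l==i];print(n,'blue',st[i,4],np.round(ce[i]),np.round(Q.min(0),3),np.round(Q.max(0),3),np.round(np.median(Q,0),3))
    rd=roi&((hsv[...,0]<8)|(hsv[...,0]>172))&(hsv[...,1]>150)&(hsv[...,2]>90)
    k,l,st,ce=cv2.connectedComponentsWithStats(rd.astype(np.uint8))
    for i in np.argsort(-st[1:,4])[:2]+1:
        Q=P[l==i];print(n,'red',st[i,4],np.round(ce[i]),np.round(np.median(Q,0),3),np.round(Q.max(0),3))
E
python3 m.py
python3 - <<'E'
from m import *
def h(): pass
import cv2
a=load('scene');b=load('side')
A=cv2.resize(a['pixels'][170:290,190:350],(800,600),interpolation=cv2.INTER_CUBIC)
B=cv2.resize(b['pixels'][145:295,220:420],(800,600),interpolation=cv2.INTER_CUBIC)
cv2.imwrite('pics/sceneA.png',A);cv2.imwrite('pics/sideB.png',B)
# supplies: points with z in .05-.3, x>.7
for P in C:
    m=(P[...,2]>.05)&(P[...,2]<.25)&(P[...,0]>.68)&(P[...,0]<1.3)&(abs(P[...,1])<.3)
    Q=P[m];
    for y0 in np.arange(-.3,.3,.06):
        q=Q[(Q[:,1]>=y0)&(Q[:,1]<y0+.06)&(Q[:,0]>.7)]
        if len(q): print(round(y0,2),np.round(np.percentile(q[:,0],[1,10,50]),3),np.round(q[:,2].max(),3))
E
```

```text
scene plate 1999 [268. 252.] [579.2 -36.4] [183.3 257.3] 14.0 0.013
scene plate 76 [272. 362.] [870.4 264.9] [154.2   4.9] 0.25 0.0153
scene plate 36 [323. 273.] [550.6 166.3] [22.7 42.6] 41.83 0.014
scene blue 1966 [132. 231.] [ 0.786 -0.432 -0.009] [ 0.937 -0.321  0.092] [ 0.873 -0.346  0.08 ]
scene blue 971 [258. 215.] [ 0.501 -0.311 -0.005] [0.673 0.053 0.256] [ 0.642 -0.01   0.204]
scene blue 244 [324. 263.] [ 0.502  0.102 -0.007] [0.572 0.187 0.049] [0.54  0.157 0.041]
scene blue 8 [379. 336.] [0.627 0.416 0.032] [0.641 0.436 0.041] [0.633 0.426 0.037]
scene red 42 [211. 206.] [ 0.647 -0.226  0.107] [ 0.657 -0.217  0.113]
side plate 2883 [298. 254.] [576.1 -40.3] [183.3 262. ] 13.24 0.015
side plate 136 [411. 248.] [ 853.6 -185.7] [ 97.8 213.7] 57.25 0.0156
side plate 54 [257. 218.] [533.8 145.7] [31.5 48.9] 64.58 0.0136
side blue 2764 [473. 280.] [ 0.781 -0.432 -0.001] [ 0.959 -0.268  0.091] [ 0.847 -0.407  0.084]
side blue 1583 [320. 183.] [ 0.598 -0.104  0.009] [0.823 0.379 0.247] [ 0.638 -0.024  0.198]
side blue 114 [253. 207.] [ 0.51   0.127 -0.001] [0.569 0.247 0.048] [0.
[... 1458 characters left out ...]
de red 70 [364. 254.] [ 0.642 -0.233  0.11 ] [ 0.734 -0.117  0.114]
side red 29 [360. 220.] [ 0.774 -0.044  0.043] [ 0.787 -0.036  0.048]
-0.24 [0.796 0.825 0.931] 0.149
-0.18 [0.795 0.821 0.932] 0.149
-0.12 [0.795 0.823 0.935] 0.167
-0.06 [0.795 0.821 0.933] 0.149
0.0 [0.795 0.82  0.923] 0.149
0.06 [0.795 0.822 0.932] 0.149
0.12 [0.795 0.822 0.936] 0.169
0.18 [0.795 0.822 0.934] 0.15
0.24 [0.795 0.821 0.925] 0.149
-0.24 [0.787 0.793 0.89 ] 0.149
-0.18 [0.785 0.788 0.85 ] 0.149
-0.12 [0.774 0.787 0.852] 0.168
-0.06 [0.774 0.787 0.856] 0.148
0.0 [0.789 0.799 0.875] 0.148
0.06 [0.787 0.792 0.887] 0.149
0.12 [0.787 0.795 0.893] 0.167
0.18 [0.785 0.789 0.87 ] 0.149
0.24 [0.786 0.79  0.884] 0.148
```

View pics/sceneA.png

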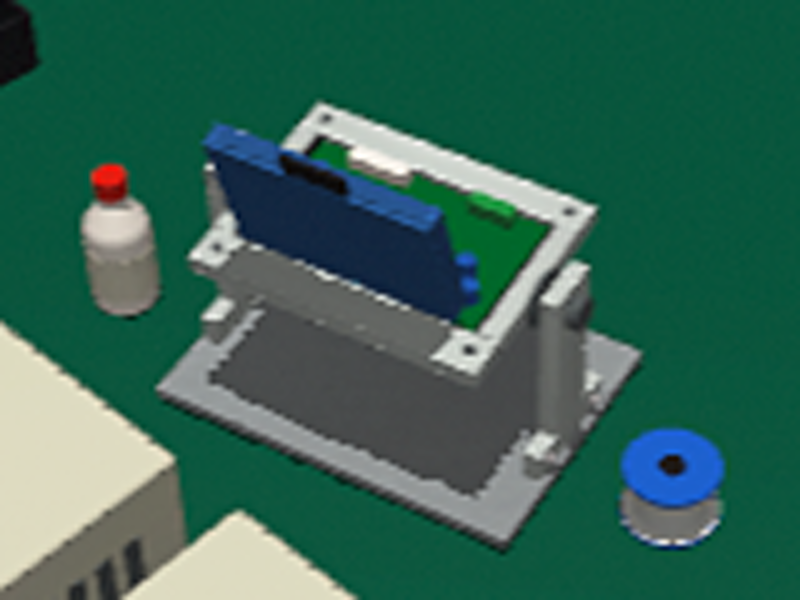

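View pics/sideB.png

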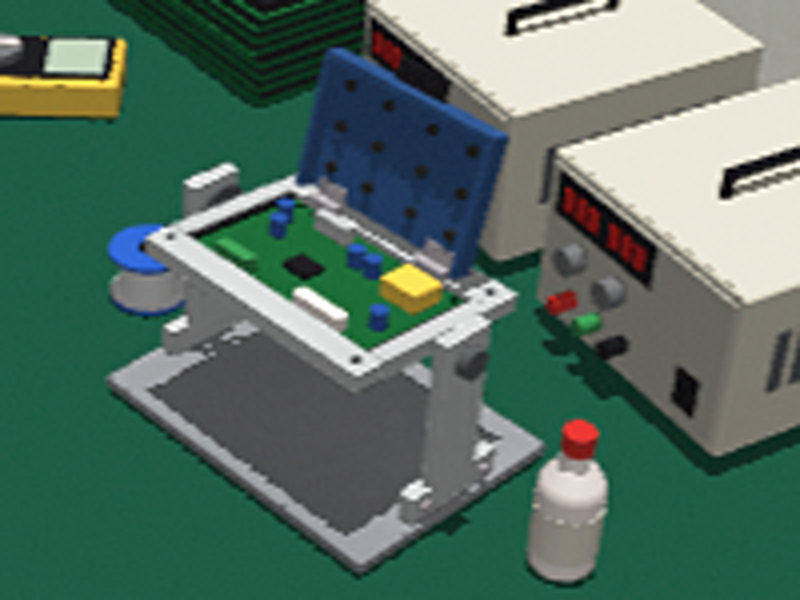

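```bash
cat > f.py <<'E'
from h import *
O=np.array([.5776,-.0384,0]);psi=np.deg2rad(13.6)
R=np.array([[np.cos(psi),-np.sin(psi),0],[np.sin(psi),np.cos(psi),0],[0,0,1]])
def st(P): return (P-O)@R          # world->stand
def wd(p): return R@np.array(p)+O   # stand->world
def look(names=('scene','side'),fresh=True):
    for n in names:
        im=grab(n) if fresh else dict(np.load('last_'+n+'.npz'))
        S=st(cloud(im));h=cv2.cvtColor(im['pixels'],cv2.COLOR_BGR2HSV)
        ok=(im['depth']>0)&(abs(S[...,0])<.2)&(abs(S[...,1])<.1)&(S[...,2]>.04)&(S[...,2]<.28)
        for nm,m in(('blue',(h[...,0]>100)&(h[...,0]<130)&(h[...,1]>120)&(abs(S[...,1])<.07)),
                    ('frame',(h[...,1]<40)&(abs(S[...,1])<.098)),
                    ('green',(h[...,0]>45)&(h[...,0]<75)&(h[...,1]>120))):
            mm=cv2.erode((ok&m).astype(np.uint8),np.ones((2,2)))>0
            Q=S[mm]
            if len(Q)<20: print(n,nm,len(Q));continue
            # robust plane slope in x-z
            c=np.median(Q,0)
            for _ in range(4):
                w=np.linalg.svd(Q-Q.mean(0),full_matrices=False)[2][2]
                d=abs((Q-Q.mean(0))@w);Q=Q[d<max(.004,2*np.median(d))] if len(Q)>40 else Q
            print(n,nm,len(Q),'mean',np.round(Q.mean(0)*1000),'normal',np.round(w*np.sign(w[2]),2),
              'x',np.round(1000*np.percentile(Q[:,0],[1,99])),'z',np.round(1000*np.percentile(Q[:,2],[1,99])))
E
python3 -c "
from f import *
look(fresh=False)
for n in('scene','side'):
    im=dict(np.load('last_'+n+'.npz'));S=st(cloud(im));m=(S[...,2]>.1)&(abs(S[...,1])<.13)&(abs(S[...,1])>.105)&(abs(S[...,0])<.06)
    for s in(-1,1):
        Q=S[m&(S[...,1]*s>0)];print(n,s,len(Q),np.round(Q.min(0)*1000),np.round(Q.max(0)*1000))
print(wd([.12,0,.3]))"
```

```text
scene blue 596 mean [ 69.   1. 196.] normal [-0.97 -0.01  0.25] x [55. 81.] z [147. 240.]
scene frame 715 mean [ 13.  10. 135.] normal [0.06 0.   1.  ] x [-71.  77.] z [127. 143.]
scene green 190 mean [-24.  46. 132.] normal [ 0.09 -0.01  1.  ] x [-46.  36.] z [126. 136.]
side blue 903 mean [ 63.   1. 193.] normal [-0.97 -0.    0.26] x [50. 74.] z [150. 232.]
side frame 721 mean [-28. -10. 140.] normal [0.07 0.   1.  ] x [-77.  67.] z [132. 146.]
side green 385 mean [ -9.   2. 134.] normal [ 0.1  -0.01  1.  ] x [-43.  25.] z [129. 138.]
scene -1 31 [ -19. -129.  100.] [  24. -110.  150.]
scene 1 152 [-19. 105. 100.] [ 23. 129. 154.]
side -1 223 [ -23. -130.  100.] [  21. -112.  155.]
side 1 99 [-24. 106. 122.] [ 19. 125. 154.]
[ 0.69423532 -0.01018295  0.3       ]
```

```bash
python3 -m pendant '[{"jaw":-1,"tz":15},{"jaw":-1,"tz":15},{"jaw":-1,"tz":15},{"jaw":-1,"tx":30,"ty":-30,"tz":15,"az":28},{"jaw":-1,"tx":55,"ty":-56.5,"tz":15,"az":28},{"jaw":-1,"tx":55,"ty":-56.5,"tz":15,"az":28},{"jaw":-1,"tx":55,"ty":-56.5,"tz":15,"az":28},{"jaw":-1,"tx":55,"ty":-56.5,"tz":15,"az":28},{"jaw":-1,"tx":55,"ty":-56.5,"tz":15,"az":28},{"jaw":-1,"tx":55,"ty":-56.5,"tz":15,"az":28}]'
```

```text
invalid input at $[0]: expected keys jaw, tx, ty, tz, ax, ay, az
```

The geometry is consistent: frame at about 0.08 rad, cover leaning back about 0.26 rad, uprights at y = ±118. The move was refused because every row needs all the keys.

```bash
python3 -m pendant '[{"jaw":-1,"tx":0,"ty":0,"tz":15,"ax":0,"ay":0,"az":0},{"jaw":-1,"tx":0,"ty":0,"tz":15,"ax":0,"ay":0,"az":0},{"jaw":-1,"tx":30,"ty":-30,"tz":15,"ax":0,"ay":0,"az":28.5},{"jaw":-1,"tx":56,"ty":-56.5,"tz":15,"ax":0,"ay":0,"az":28.5},{"jaw":-1,"tx":56,"ty":-56.5,"tz":15,"ax":0,"ay":0,"az":28.5},{"jaw":-1,"tx":56,"ty":-56.5,"tz":15,"ax":0,"ay":0,"az":28.5},{"jaw":-1,"tx":56,"ty":-56.5,"tz":15,"ax":0,"ay":0,"az":28.5},{"jaw":-1,"tx":56,"ty":-56.5,"tz":15,"ax":0,"ay":0,"az":28.5},{"jaw":-1,"tx":56,"ty":-56.5,"tz":15,"ax":0,"ay":0,"az":28.5},{"jaw":-1,"tx":56,"ty":-56.5,"tz":15,"ax":0,"ay":0,"az":28.5}]'
```

```text
clock: 1.35
position: [0.4943, 0.2059, 0.3722]
ee_rot: [-0.0, -0.118, 0.993, 0.0]
contact_force: [0.6, 1.0, -0.0]
width: 0.0
gripper_force: 0.0
```

```bash
python3 -m pendant '[{"jaw":-1,"tx":21,"ty":-21.3,"tz":0,"ax":0,"ay":0,"az":0},{"jaw":-1,"tx":21,"ty":-21.3,"tz":0,"ax":0,"ay":0,"az":0},{"jaw":-1,"tx":21,"ty":-21.3,"tz":0,"ax":0,"ay":0,"az":0},{"jaw":-1,"tx":21,"ty":-21.3,"tz":0,"ax":0,"ay":0,"az":0},{"jaw":-1,"tx":21,"ty":-21.3,"tz":0,"ax":0,"ay":0,"az":0},{"jaw":-1,"tx":21,"ty":-21.3,"tz":0,"ax":0,"ay":0,"az":0},{"jaw":-1,"tx":21,"ty":-21.3,"tz":-5,"ax":0,"ay":0,"az":0},{"jaw":-1,"tx":21,"ty":-21.3,"tz":-10,"ax":0,"ay":0,"az":0},{"jaw":-1,"tx":21,"ty":-21.3,"tz":-14,"ax":0,"ay":0,"az":0},{"jaw":-1,"tx":21,"ty":-21.3,"tz":-14,"ax":0,"ay":0,"az":0}]'
```

```text
clock: 2.6
position: [0.7003, -0.0043, 0.2286]
ee_rot: [-0.004, -0.119, 0.993, 0.001]
contact_force: [0.2, 0.3, -0.2]
width: -0.0001
gripper_force: 0.0
```

```bash
cat > w.py <<'E'
from f import *
# cover closing path: TCP in stand coords
def cov(c,th=.08,r=85,off=11):
    # stand frame x,z (mm); frame rotated by th: x'->(cos,-sin), z'->(sin,cos)
    X=np.array([np.cos(th),-np.sin(th)]);Z=np.array([np.sin(th),np.cos(th)])
    d=-np.cos(c)*X+np.sin(c)*Z;n=np.sin(c)*X+np.cos(c)*Z
    H=np.array([0,130])+44*X+14*Z
    p=H+r*d+10*n
    # vertical finger of half thickness off: tip below contact when steep
    s=max(n[0],0); t=p+np.array([off*min(1,1.5*s),-8*s])
    return t
if __name__=='__main__':
    s=manip.get_state();p0=s['position'];print(np.round(st(p0)*1000))
    for c in(1.75,1.6,1.4,1.2,1.0,.8,.6,.4,.2,.05,0):
        t=cov(c);w=wd([t[0]/1000,0,t[1]/1000]);print(c,np.round(t),np.round((w-p0)*100,1))
E
python3 w.py
```

```text
[127.   4. 229.]
1.75 [ 87. 212.] [-3.8 -1.4 -1.6]
1.6 [ 75. 216.] [-5.  -1.6 -1.3]
1.4 [ 58. 218.] [-6.6 -2.  -1.1]
1.2 [ 41. 217.] [-8.3 -2.4 -1.2]
1.0 [ 25. 213.] [-9.9 -2.8 -1.6]
0.8 [ 10. 206.] [-11.3  -3.2  -2.2]
0.6 [ -4. 197.] [-12.7  -3.5  -3.2]
0.4 [-18. 185.] [-14.   -3.8  -4.4]
0.2 [-29. 171.] [-15.1  -4.1  -5.7]
0.05 [-36. 160.] [-15.8  -4.3  -6.8]
0 [-38. 157.] [-15.9  -4.3  -7.2]
```

```bash
python3 -m pendant '[{"jaw":-1,"tx":-1.5,"ty":-0.6,"tz":-1.5,"ax":0,"ay":0,"az":0},{"jaw":-1,"tx":-3.0,"ty":-1.1,"tz":-1.5,"ax":0,"ay":0,"az":0},{"jaw":-1,"tx":-4.0,"ty":-1.3,"tz":-1.4,"ax":0,"ay":0,"az":0},{"jaw":-1,"tx":-5.0,"ty":-1.6,"tz":-1.3,"ax":0,"ay":0,"az":0},{"jaw":-1,"tx":-5.8,"ty":-1.8,"tz":-1.2,"ax":0,"ay":0,"az":0},{"jaw":-1,"tx":-6.6,"ty":-2.0,"tz":-1.1,"ax":0,"ay":0,"az":0},{"jaw":-1,"tx":-7.5,"ty":-2.2,"tz":-1.1,"ax":0,"ay":0,"az":0},{"jaw":-1,"tx":-8.3,"ty":-2.4,"tz":-1.2,"ax":0,"ay":0,"az":0},{"jaw":-1,"tx":-9.1,"ty":-2.6,"tz":-1.4,"ax":0,"ay":0,"az":0},{"jaw":-1,"tx":-9.9,"ty":-2.8,"tz":-1.6,"ax":0,"ay":0,"az":0}]'; python3 -c "
from f import *
look()
print(np.round(st(manip.get_state()['position'])*1000))"
```

```text
clock: 3.85
position: [0.6037, -0.0336, 0.2161]
ee_rot: [-0.0, -0.118, 0.993, 0.0]
contact_force: [0.7, 0.7, -0.2]
width: 0.0003
gripper_force: 0.3
scene blue 924 mean [ 30.   7. 190.] normal [ 0.9  -0.    0.45] x [ 5. 50.] z [149. 237.]
scene frame 397 mean [ 58.  -4. 159.] normal [0.97 0.09 0.22] x [31. 75.] z [119. 272.]
scene green 99 mean [-11.  63. 130.] normal [0.06 0.   1.  ] x [-46.  42.] z [124. 134.]
side blue 312 mean [ 16.   4. 202.] normal [0.84 0.01 0.54] x [-9. 42.] z [159. 237.]
side frame 721 mean [-28. -11. 140.] normal [ 0.07 -0.    1.  ] x [-77.  68.] z [132. 145.]
side green 333 mean [-11.   3. 134.] normal [ 0.1  -0.    0.99] x [-44.  24.] z [129. 140.]
[ 26.  -1. 216.]
```

```bash
python3 -m pendant '[{"jaw":-1,"tx":-0.7,"ty":-0.2,"tz":-0.3,"ax":0,"ay":0,"az":0},{"jaw":-1,"tx":-1.4,"ty":-0.4,"tz":-0.6,"ax":0,"ay":0,"az":0},{"jaw":-1,"tx":-2.1,"ty":-0.6,"tz":-1.1,"ax":0,"ay":0,"az":0},{"jaw":-1,"tx":-2.8,"ty":-0.7,"tz":-1.6,"ax":0,"ay":0,"az":0},{"jaw":-1,"tx":-3.5,"ty":-0.9,"tz":-2.2,"ax":0,"ay":0,"az":0},{"jaw":-1,"tx":-4.1,"ty":-1.0,"tz":-2.8,"ax":0,"ay":0,"az":0},{"jaw":-1,"tx":-4.7,"ty":-1.2,"tz":-3.5,"ax":0,"ay":0,"az":0},{"jaw":-1,"tx":-5.2,"ty":-1.3,"tz":-4.2,"ax":0,"ay":0,"az":0},{"jaw":-1,"tx":-5.6,"ty":-1.4,"tz":-4.8,"ax":0,"ay":0,"az":0},{"jaw":-1,"tx":-5.9,"ty":-1.5,"tz":-5.3,"ax":0,"ay":0,"az":0}]'; python3 -c "
from f import *
look()
print(np.round(st(manip.get_state()['position'])*1000))"
```

```text
clock: 5.2
position: [0.545, -0.0485, 0.163]
ee_rot: [-0.0, -0.119, 0.993, 0.0]
contact_force: [0.6, 0.2, -0.7]
width: -0.0
gripper_force: 0.1
scene blue 848 mean [ -1.   4. 156.] normal [0.12 0.   0.99] x [-53.  41.] z [149. 164.]
scene frame 489 mean [ 55.   4. 140.] normal [0.72 0.02 0.69] x [-33.  76.] z [118. 236.]
scene green 56 mean [ 20.  18. 129.] normal [ 0.06 -0.01  1.  ] x [-43.  41.] z [124. 134.]
side blue 675 mean [-18. -14. 160.] normal [0.12 0.   0.99] x [-60.  33.] z [153. 166.]
side frame 567 mean [-35. -14. 191.] normal [0.57 0.76 0.31] x [-77. 178.] z [ 75. 274.]
side green 40 mean [ 28. -78. 118.] normal [-0.   -1.    0.07] x [-42. 190.] z [ 43. 136.]
[-35.  -2. 163.]
```

```bash
python3 -m pendant '[{"jaw":-1,"tx":-0.5,"ty":-0.1,"tz":-0.3,"ax":0,"ay":0,"az":0},{"jaw":-1,"tx":-0.5,"ty":-0.1,"tz":-0.5,"ax":0,"ay":0,"az":0},{"jaw":-1,"tx":-0.5,"ty":-0.1,"tz":-0.7,"ax":0,"ay":0,"az":0},{"jaw":-1,"tx":-0.5,"ty":-0.1,"tz":-0.7,"ax":0,"ay":0,"az":0}]'; python3 -c "
from f import *
print(np.round(st(manip.get_state()['position'])*1000))"
```

```text
clock: 5.8
position: [0.5402, -0.0495, 0.1565]
ee_rot: [-0.0, -0.119, 0.993, 0.0]
contact_force: [0.4, -0.2, 0.8]
width: 0.0
gripper_force: 0.4
[-39.  -2. 156.]
```

```bash
python3 -m pendant '[{"jaw":-1,"tx":0,"ty":0,"tz":-0.2,"ax":0,"ay":0,"az":0},{"jaw":-1,"tx":0,"ty":0,"tz":-0.4,"ax":0,"ay":0,"az":0},{"jaw":-1,"tx":0,"ty":0,"tz":-0.5,"ax":0,"ay":0,"az":0},{"jaw":-1,"tx":0,"ty":0,"tz":-0.5,"ax":0,"ay":0,"az":0}]'; python3 -c "
from f import *
print(np.round(st(manip.get_state()['position'])*1000))"
```

```text
clock: 6.3
position: [0.5391, -0.0498, 0.1537]
ee_rot: [-0.001, -0.119, 0.993, -0.0]
contact_force: [-8.0, -0.6, 16.1]
width: 0.0001
gripper_force: 8.0
[-40.  -2. 154.]
```

```bash
python3 -c "
from f import *
t=np.deg2rad(40);p0=manip.get_state()['position']
print(np.round(R@[0,40,0],1))
for D in(0,10,20,30,40,50,60,70,75,80):
    a=np.deg2rad(D);r=64+D/80*5;h=7+11*abs(np.sin(a-t))
    x=r*np.cos(a)+h*np.sin(a);z=130-r*np.sin(a)+h*np.cos(a)
    print(D,np.round([x,z]),np.round((wd([x/1000,0,z/1000])-p0)*100,1))
"
python3 -m pendant '[{"jaw":-1,"tx":0,"ty":0,"tz":3,"ax":0,"ay":0,"az":0},{"jaw":-1,"tx":0,"ty":0,"tz":10,"ax":0,"ay":0,"az":0},{"jaw":-1,"tx":4,"ty":1,"tz":12,"ax":-2.3,"ay":9.7,"az":0},{"jaw":-1,"tx":8,"ty":2,"tz":12,"ax":-4.7,"ay":19.4,"az":0},{"jaw":-1,"tx":12,"ty":3,"tz":11,"ax":-7.1,"ay":29.2,"az":0},{"jaw":-1,"tx":12,"ty":3,"tz":8,"ax":-9.4,"ay":38.9,"az":0},{"jaw":-1,"tx":12,"ty":3,"tz":5,"ax":-9.4,"ay":38.9,"az":0},{"jaw":-1,"tx":12,"ty":3,"tz":3,"ax":-9.4,"ay":38.9,"az":0},{"jaw":-1,"tx":12,"ty":3,"tz":3,"ax":-9.4,"ay":38.9,"az":0}]'
python3 -c "
from f import *
s=manip.get_state();print(np.round(st(s['position'])*1000))
look()
a=dict(np.load('last_side.npz'))['pixels'];cv2.imwrite('pics/s3.png',cv2.resize(a[60:310,200:500],(720,600)))"
```

```text
[-9.4 38.9  0. ]
0 [ 64. 144.] [10.1  2.6 -1. ]
10 [ 66. 131.] [10.3  2.7 -2.3]
20 [ 65. 118.] [10.2  2.7 -3.6]
30 [ 62. 105.] [ 9.8  2.6 -4.9]
40 [55. 93.] [ 9.2  2.4 -6.1]
50 [50. 84.] [ 8.7  2.3 -6.9]
60 [43. 77.] [ 8.1  2.2 -7.7]
70 [35. 70.] [ 7.3  2.  -8.4]
75 [31. 67.] [ 6.8  1.9 -8.7]
80 [26. 64.] [ 6.4  1.7 -8.9]
clock: 7.42
position: [0.6601, -0.0193, 0.1785]
ee_rot: [-0.342, -0.112, 0.932, -0.04]
contact_force: [-0.6, -0.8, 0.2]
width: -0.0002
gripper_force: 0.0
[ 85.  -1. 179.]
scene blue 863 mean [ -7.   4. 153.] normal [-0.01  0.    1.  ] x [-55.  39.] z [149. 157.]
scene frame 304 mean [ 88.  37. 167.] normal [-0.75 -0.25  0.61] x [ 32. 168.] z [124. 269.]
scene green 24 mean [ 24.  37. 131.] normal [0.   0.01 1.  ] x [-28.  40.] z [128. 134.]
side blue 1069 mean [-16.  -5. 155.] normal [-0. -0.  1.] x [-62.  33.] z [152. 158.]
side frame 887 mean [ 60. -12. 207.] normal [-0.49 -0.22  0.84] x [-77. 154.] z [128. 277.]
side green 33 mean [ 61. -79. 103.] normal [ 0.01 -1.    0.09] x [-41. 190.] z [ 42. 135.]
```

View pics/s3.png

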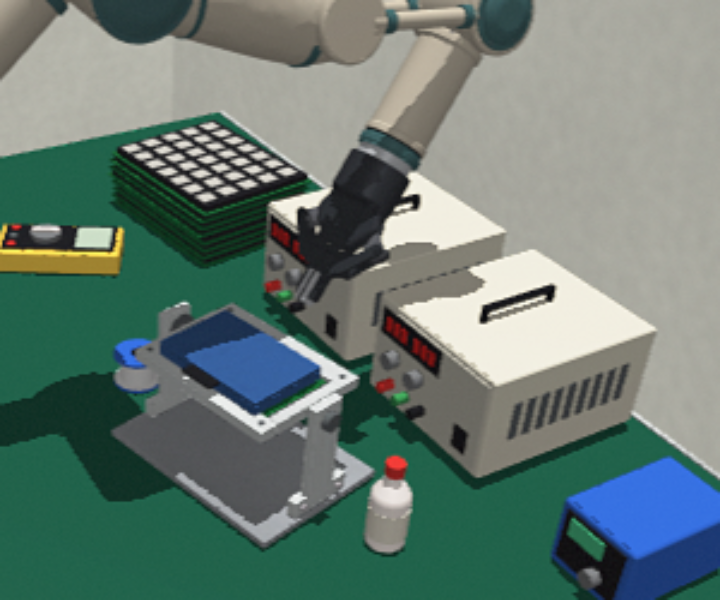

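The picture shows the cover shut (240,360), the frame level, and the fingers above the far bar at (310,290).

```bash
python3 -m pendant '[{"jaw":-1,"tx":-2.0,"ty":-0.5,"tz":-2.0,"ax":0,"ay":0,"az":0},{"jaw":-1,"tx":-2.0,"ty":-0.5,"tz":-2.8,"ax":0,"ay":0,"az":0},{"jaw":-1,"tx":-2.0,"ty":-0.5,"tz":-3.5,"ax":0,"ay":0,"az":0},{"jaw":-1,"tx":-1.9,"ty":-0.5,"tz":-4.2,"ax":0,"ay":0,"az":0},{"jaw":-1,"tx":-1.8,"ty":-0.4,"tz":-4.8,"ax":0,"ay":0,"az":0},{"jaw":-1,"tx":-1.8,"ty":-0.4,"tz":-5.5,"ax":0,"ay":0,"az":0},{"jaw":-1,"tx":-1.9,"ty":-0.5,"tz":-6.1,"ax":0,"ay":0,"az":0},{"jaw":-1,"tx":-2.0,"ty":-0.5,"tz":-6.8,"ax":0,"ay":0,"az":0},{"jaw":-1,"tx":-2.2,"ty":-0.5,"tz":-7.4,"ax":0,"ay":0,"az":0}]'
python3 -c "
from f import *
s=manip.get_state();print(np.round(st(s['position'])*1000))
look()"
```

```text
clock: 8.65
position: [0.6382, -0.0247, 0.107]
ee_rot: [-0.34, -0.111, 0.933, -0.041]
contact_force: [-0.5, -0.6, 2.0]
width: -0.0001
gripper_force: 1.1
[ 62.  -1. 107.]
scene blue 954 mean [  3.   5. 154.] normal [ 0.46 -0.    0.89] x [-39.  44.] z [132. 176.]
scene frame 374 mean [ 76.  64. 164.] normal [0.19 0.96 0.22] x [-58. 189.] z [ 98. 255.]
scene green 43 mean [ 23.  38. 118.] normal [ 0.44 -0.01  0.9 ] x [-39.  41.] z [109. 151.]
side blue 412 mean [-11.  -7. 164.] normal [0.45 0.   0.89] x [-45.  33.] z [140. 181.]
side frame 799 mean [117. -24. 199.] normal [-0.3  -0.92  0.25] x [-68. 197.] z [ 64. 273.]
side green 7
```

```bash
python3 -m pendant '[{"jaw":-1,"tx":-0.3,"ty":-0.1,"tz":-0.7,"ax":0,"ay":0,"az":0},{"jaw":-1,"tx":-0.7,"ty":-0.2,"tz":-1.4,"ax":0,"ay":0,"az":0},{"jaw":-1,"tx":-0.9,"ty":-0.2,"tz":-1.9,"ax":0,"ay":0,"az":0},{"jaw":-1,"tx":-1.2,"ty":-0.3,"tz":-2.3,"ax":0,"ay":0,"az":0},{"jaw":-1,"tx":-1.5,"ty":-0.3,"tz":-2.7,"ax":0,"ay":0,"az":0},{"jaw":-1,"tx":-1.8,"ty":-0.4,"tz":-3.0,"ax":0,"ay":0,"az":0},{"jaw":-1,"tx":-2.2,"ty":-0.5,"tz":-3.4,"ax":0,"ay":0,"az":0},{"jaw":-1,"tx":-2.6,"ty":-0.6,"tz":-3.7,"ax":0,"ay":0,"az":0},{"jaw":-1,"tx":-2.6,"ty":-0.6,"tz":-3.7,"ax":0,"ay":0,"az":0}]'
python3 -c "
from f import *
s=manip.get_state();print(np.round(st(s['position'])*1000))
look()
a=dict(np.load('last_side.npz'))['pixels'];cv2.imwrite('pics/s4.png',cv2.resize(a[60:310,200:500],(720,600)))"
```

```text
clock: 9.88
position: [0.6119, -0.0305, 0.0699]
ee_rot: [-0.34, -0.111, 0.933, -0.04]
contact_force: [0.2, -1.0, -0.4]
width: -0.0001
gripper_force: 0.0
[35. -0. 70.]
scene blue 838 mean [ 17.  13. 147.] normal [ 0.92 -0.    0.38] x [-3. 36.] z [104. 193.]
scene frame 450 mean [ 39.  61. 150.] normal [0.18 0.91 0.38] x [-26. 163.] z [ 64. 215.]
scene green 22 mean [ -0.  78. 131.] normal [ 0.28 -0.95  0.11] x [-18.  19.] z [ 94. 166.]
side blue 55 mean [ -7. -20. 194.] normal [0.38 0.   0.93] x [-10.  -2.] z [191. 196.]
side frame 710 mean [126. -28. 205.] normal [-0.35 -0.89  0.29] x [-34. 197.] z [ 69. 277.]
side green 299 mean [ -1.   0. 128.] normal [0.92 0.   0.39] x [-14.  13.] z [ 97. 158.]
```

View pics/s4.png

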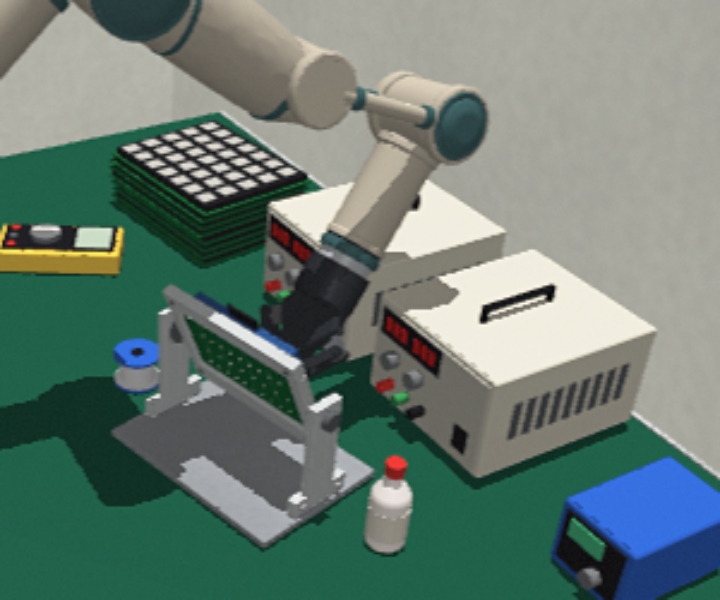

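Frame is at about 67° with the cover shut (230,320). Next: withdraw, swing over, and go to the near side.

```bash
python3 -m pendant '[{"jaw":-1,"tx":2.5,"ty":0.6,"tz":2.5,"ax":0,"ay":0,"az":0},{"jaw":-1,"tx":6,"ty":1.4,"tz":7,"ax":0,"ay":0,"az":0},{"jaw":-1,"tx":8,"ty":1.9,"tz":13,"ax":0,"ay":0,"az":0},{"jaw":-1,"tx":8,"ty":1.9,"tz":19,"ax":0,"ay":0,"az":0},{"jaw":-1,"tx":6,"ty":1.4,"tz":24,"ax":2.3,"ay":-9.7,"az":0},{"jaw":-1,"tx":1,"ty":0.2,"tz":24,"ax":4.7,"ay":-19.4,"az":0},{"jaw":-1,"tx":-5,"ty":-1.2,"tz":24,"ax":7.1,"ay":-29.2,"az":0},{"jaw":-1,"tx":-11,"ty":-2.6,"tz":24,"ax":9.4,"ay":-38.9,"az":0},{"jaw":-1,"tx":-14,"ty":-3.4,"tz":24,"ax":9.4,"ay":-38.9,"az":0},{"jaw":-1,"tx":-14,"ty":-3.4,"tz":24,"ax":9.4,"ay":-38.9,"az":0}]'
python3 -c "
from f import *
s=manip.get_state();print(np.round(st(s['position'])*1000));p0=s['position']
look()
# TCP on solder side of near bar; frame coords: r=60 , solder side depth 7+off
for D in(60,67,75,85,95,105,115,125,135,145,155,165,175,180):
    a=np.deg2rad(D)
    u=np.array([-np.cos(a),np.sin(a)]);m=-np.array([np.sin(a),np.cos(a)])  # m: solder-side normal
    p=np.array([0,130])+60*u+7*m
    q=p+np.array([11*np.sign(m[0])*min(1,2*abs(m[0])), -8*max(0,-m[0])])
    print(D,np.round(q),np.round((wd([q[0]/1000,0,q[1]/1000])-p0)*100,1))
"
```

```text
clock: 11.22
position: [0.4677, -0.0645, 0.3115]
ee_rot: [0.0, -0.117, 0.993, -0.0]
contact_force: [0.6, 0.7, 0.0]
width: -0.0002
gripper_force: 0.0
[-113.    0.  311.]
scene blue 1002 mean [ 17.   3. 148.] normal [ 0.93 -0.    0.38] x [-3. 35.] z [103. 193.]
scene frame 661 mean [  7.  11. 127.] normal [0.93 0.   0.38] x [-25.  35.] z [ 63. 202.]
scene green 22 mean [ -0.  78. 131.] normal [ 0.35 -0.92  0.14] x [-16.  17.] z [ 92. 165.]
side blue 49 mean [ -7. -10. 194.] normal [0.42 0.   0.91] x [-11.  -3.] z [191. 196.]
side frame 374 mean [-24. -12. 188.] normal [0.57 0.11 0.82] x [-37. 194.] z [ 48. 204.]
side green 311 mean [ -1.   2. 128.] normal [0.92 0.   0.38] x [-15.  13.] z [ 96. 159.]
60 [-47. 172.] [  6.4   1.5 -14. ]
67 [-41. 175.] [  7.    1.6 -13.6]
75 [-33. 178.] [  7.8   1.8 -13.3]
85 [-23. 181.] [  8.7   2.1 -13. ]
95 [-13. 182.] [  9.8   2.3 -12.9]
105 [ -2. 182.] [ 10.8   2.6 -12.9]
115 [  8. 180.] [ 11.8   2.8 -13.1]
125 [ 18. 177.] [ 12.7   3.  -13.5]
135 [ 26. 172.] [ 13.6   3.2 -14. ]
145 [ 34. 166.] [ 14.3   3.4 -14.6]
155 [ 42. 158.] [ 15.1   3.6 -15.3]
165 [ 50. 150.] [ 15.9   3.8 -16.1]
175 [ 57. 142.] [ 16.6   4.  -17. ]
180 [ 60. 137.] [ 16.8   4.  -17.4]
```

```bash
python3 -m pendant '[{"jaw":-1,"tx":1,"ty":0.2,"tz":-6,"ax":0,"ay":0,"az":0},{"jaw":-1,"tx":3,"ty":0.7,"tz":-12,"ax":0,"ay":0,"az":0},{"jaw":-1,"tx":5,"ty":1.2,"tz":-13.6,"ax":0,"ay":0,"az":0},{"jaw":-1,"tx":6.2,"ty":1.5,"tz":-13.6,"ax":0,"ay":0,"az":0},{"jaw":-1,"tx":7,"ty":1.7,"tz":-13.6,"ax":0,"ay":0,"az":0},{"jaw":-1,"tx":7.8,"ty":1.8,"tz":-13.3,"ax":0,"ay":0,"az":0},{"jaw":-1,"tx":8.7,"ty":2.1,"tz":-13.0,"ax":0,"ay":0,"az":0},{"jaw":-1,"tx":9.8,"ty":2.3,"tz":-12.9,"ax":0,"ay":0,"az":0},{"jaw":-1,"tx":10.8,"ty":2.6,"tz":-12.9,"ax":0,"ay":0,"az":0},{"jaw":-1,"tx":10.8,"ty":2.6,"tz":-12.9,"ax":0,"ay":0,"az":0}]'
python3 -c "
from f import *
s=manip.get_state();print(np.round(st(s['position'])*1000))
look()"
```

```text
clock: 12.58
position: [0.5823, -0.0383, 0.1817]
ee_rot: [0.002, -0.119, 0.993, -0.0]
contact_force: [0.5, 0.5, 0.3]
width: 0.0003
gripper_force: 0.0
[  5.  -1. 182.]
scene blue 348 mean [ 28.   2. 137.] normal [-0.92 -0.    0.39] x [ 7. 46.] z [ 89. 180.]
scene frame 321 mean [ 27.   7. 214.] normal [0.97 0.   0.23] x [ 9. 36.] z [183. 278.]
scene green 0
side blue 0
side frame 932 mean [ -9.  -4. 129.] normal [-0.94 -0.02  0.35] x [-38.  24.] z [ 68. 203.]
side green 1095 mean [ -1.   1. 133.] normal [-0.92 -0.01  0.4 ] x [-21.  16.] z [ 91. 173.]
```

```bash
python3 -m pendant '[{"jaw":-1,"tx":0.6,"ty":0.1,"tz":-0.2,"ax":0,"ay":0,"az":0},{"jaw":-1,"tx":1.2,"ty":0.3,"tz":-0.4,"ax":0,"ay":0,"az":0},{"jaw":-1,"tx":2.0,"ty":0.5,"tz":-1.0,"ax":0,"ay":0,"az":0},{"jaw":-1,"tx":2.8,"ty":0.7,"tz":-1.6,"ax":0,"ay":0,"az":0},{"jaw":-1,"tx":3.6,"ty":0.8,"tz":-2.4,"ax":0,"ay":0,"az":0},{"jaw":-1,"tx":4.3,"ty":1.0,"tz":-3.2,"ax":0,"ay":0,"az":0},{"jaw":-1,"tx":5.0,"ty":1.2,"tz":-4.0,"ax":0,"ay":0,"az":0},{"jaw":-1,"tx":5.0,"ty":1.2,"tz":-4.0,"ax":0,"ay":0,"az":0}]'
python3 -c "
from f import *
s=manip.get_state();print(np.round(st(s['position'])*1000))
look()"
```

```text
clock: 13.68
position: [0.6315, -0.0261, 0.1405]
ee_rot: [0.001, -0.119, 0.993, 0.0]
contact_force: [-0.4, 0.3, -0.2]
width: -0.0001
gripper_force: 0.0
[ 55.  -1. 141.]
scene blue 0
scene frame 992 mean [ 36.  14. 161.] normal [-0.58 -0.31  0.76] x [-69.  84.] z [126. 271.]
scene green 419 mean [  6.  30. 131.] normal [-0.06 -0.    1.  ] x [-44.  42.] z [125. 136.]
side blue 0
side frame 579 mean [-56. -11. 136.] normal [-0.1  -0.01  1.  ] x [-78.  48.] z [130. 144.]
side green 835 mean [ -0.  -1. 133.] normal [-0.03 -0.    1.  ] x [-40.  41.] z [130. 137.]
```

Nearly there (~176°). Press to the stop in small steps.

```bash
python3 -m pendant '[{"jaw":-1,"tx":0.2,"ty":0.1,"tz":-0.3,"ax":0,"ay":0,"az":0},{"jaw":-1,"tx":0.3,"ty":0.1,"tz":-0.5,"ax":0,"ay":0,"az":0},{"jaw":-1,"tx":0.3,"ty":0.1,"tz":-0.7,"ax":0,"ay":0,"az":0},{"jaw":-1,"tx":0.3,"ty":0.1,"tz":-0.7,"ax":0,"ay":0,"az":0}]'
```

```text
clock: 14.28
position: [0.6331, -0.0255, 0.137]
ee_rot: [0.001, -0.119, 0.993, -0.0]
contact_force: [-4.5, 0.1, 12.1]
width: 0.0001
gripper_force: 5.9
```

```bash
python3 -m pendant '[{"jaw":-1,"tx":0,"ty":0,"tz":2,"ax":0,"ay":0,"az":0},{"jaw":-1,"tx":0,"ty":0,"tz":8,"ax":0,"ay":0,"az":0},{"jaw":-1,"tx":0,"ty":0,"tz":14,"ax":0,"ay":0,"az":0},{"jaw":-1,"tx":-8,"ty":8,"tz":20,"ax":0,"ay":0,"az":0},{"jaw":-1,"tx":-16,"ty":20,"tz":20,"ax":0,"ay":0,"az":0},{"jaw":-1,"tx":-16,"ty":20,"tz":20,"ax":0,"ay":0,"az":0},{"jaw":-1,"tx":-16,"ty":20,"tz":20,"ax":0,"ay":0,"az":0},{"jaw":-1,"tx":-16,"ty":20,"tz":20,"ax":0,"ay":0,"az":0},{"jaw":-1,"tx":-16,"ty":20,"tz":20,"ax":0,"ay":0,"az":0}]'
python3 -c "
from f import *
look()
import m
a=dict(np.load('last_side.npz'))['pixels'];cv2.imwrite('pics/s5.png',cv2.resize(a[60:310,200:500],(720,600)))"
```

```text
clock: 15.4
position: [0.4733, 0.175, 0.3349]
ee_rot: [0.001, -0.12, 0.993, -0.0]
contact_force: [0.7, -0.1, -0.1]
width: 0.0
gripper_force: 0.0
scene blue 0
scene frame 695 mean [  3.   7. 135.] normal [ 0.01 -0.    1.  ] x [-71.  76.] z [131. 139.]
scene green 773 mean [  1.  -1. 130.] normal [ 0. -0.  1.] x [-43.  43.] z [127. 134.]
side blue 0
side frame 794 mean [-22.  -0. 138.] normal [ 0.01 -0.    1.  ] x [-77.  70.] z [134. 141.]
side green 812 mean [  1.  -3. 133.] normal [ 0.01 -0.    1.  ] x [-40.  42.] z [129. 136.]
scene plate 1978 [268. 252.] [578.3 -37.6] [182.4 259. ] 13.84 0.013
scene plate 73 [270. 364.] [875.6 265.5] [  4.4 163.2] 89.85 0.0157
scene plate 42 [324. 273.] [551.3 166.7] [22.4 42.5] 40.86 0.0134
scene blue 1972 [132. 231.] [ 0.785 -0.431 -0.006] [ 0.938 -0.322  0.093] [ 0.872 -0.345  0.08 ]
scene blue 250 [324. 263.] [ 0.478  0.101 -0.005] [0.57  0.187 0.048] [0.54  0.158 0.041]
scene blue 5 [324. 279.] [ 0.558  0.172 -0.002] [0.566 0.181 0.001] [0.562 0.176 0.   ]
scene blue 4 [392.  62.] [0.446 0.236 0.684] [0.452 0.238 0.689] [0.449 0.238 0.687]
scene red 42 [211. 206.] [ 0.648 -0.226  0.107] [ 0.657 -0.216  0.115]
side plate 2836 [297. 254.] [575.2 -40.9] [182.7 259.1] 14.56 0.0151
side plate 136 [412. 248.] [ 861.9 -195.8] [ 81.8 199.4] 62.72 0.0159
side plate 56 [341. 204.] [793.8 101.3] [ 37.9 117.9] 22.47 0.0162
side blue 2769 [473. 280.] [ 0.78  -0.433 -0.003] [ 0.956 -0.266  0.091] [ 0.847 -0.407  0.084]
side blue 113 [253. 206.] [ 0.51   0.127 -0.   ] [0.569 0.244 0.049] [0.529 0.166 0.043]
side blue 21 [256. 222.] [ 0.507  0.124 -0.002] [0.552 0.155 0.006] [0.524 0.133 0.003]
side blue 7 [347. 151.] [0.856 0.153 0.15 ] [0.86  0.162 0.159] [0.858 0.157 0.153]
side red 70 [364. 254.] [ 0.641 -0.234  0.109] [ 0.732 -0.119  0.114]
side red 30 [360. 220.] [ 0.774 -0.043  0.044] [ 0.787 -0.035  0.048]
```

View pics/s5.png

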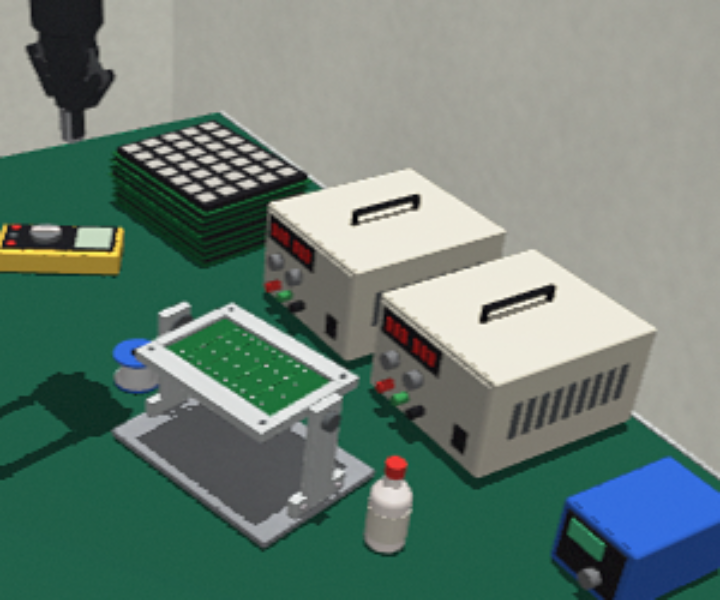

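The picture shows the board level with the solder side up (250,365), and the stand, bottle and spool where they were. No blue is visible hanging below the frame, and the cover's plane matched the board's when last seen, at 113°.

```bash
python3 -c "
from rig import manip
print(manip.sign_off())"
```

```text
the job is handed in; nothing more can be done
None
```

I pushed the cover shut first, then turned the frame half a turn to its stop, where it rests level with the solder side up; the stand, bottle and spool are where they were, and the job is handed in after about 15 s. I last saw the cover shut at about 113° of turn; after that no blue showed below the frame and nothing touched the cover.

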